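# Shut a finished pastel picture in its carrier

## Task

Put the finished picture away: slide its panel through the mouth of the plywood carrier until it is fully home against the back, then swing the hinged bail all the way down across the mouth so the panel cannot slide out. The pastel smudges, so nothing may touch the picture surface on top of the panel (work on the panel's edges). Leave the tub, the brush and the charcoal block where they are.

Things in the scene. Friction and masses are not known exactly. Their poses are not given: they have to be found in the camera images.
- carrier: U-shaped plywood frame without a floor, screwed to the table, mouth open to its own -x. Origin on the table, midway between the rails; +x is the way a panel slides in, z up. Rails along x from -55 to +75 mm, inner faces at y = +-82.5 mm, outer +-97.5 mm, 31 mm high. Lips along their tops reach in to y = +-74 mm, undersides 25 mm up. Back block: inner face at x = +58 mm, 31 mm high.
- mouth (a point): Middle of the carrier's mouth, on the table, at carrier x = -55 mm, y = 0; axes as the carrier's. In front of it two low guides (8 mm high) flare outwards: their inner faces run from about x = +3 mm, y = +-83 mm to x = -59 mm, y = +-115 mm in this frame. The panel slides on the table itself.
- home (a point): Where the panel's centre is when it is fully home against the back block: carrier x = +3 mm, y = 0, 10 mm above the table; axes as the carrier's.
- panel_center (a point): Centre (half-way up) of the loose wooden panel, 110 mm (its x) by 160 mm (its y) by 20 mm thick, about 0.25 kg, flat on the table before the mouth, somewhat askew. Its +x edge leads; push on the edge at its own x = -55 mm. It goes in with its x along the carrier's x, 2.5 mm slack at each rail.
- picture: The pastel picture, a 2 mm thick sheet of 86 mm (x) by 136 mm (y) fixed on the top of the panel, with a bare 12 mm margin of panel all round; its top is 22 mm above the table. Origin under its centre, on the panel's top. Must not be touched.
- bail (a joint): Angle of the bail in rad: 0 = down across the mouth (closed, at its stop), grows as it swings up and back over the carrier, 2.2 at most. It starts open, at 1.75 to 2.15. Its hinge is stiff: it stays where it is left, and about 2 to 4 N at the bar moves it.
- bail_bar (a point): Middle of the bail's bar, a round wooden rod 12 mm thick, 214 mm long, along the carrier's y, on flat aluminium arms outside the rails, 75 mm from the hinge axis. Down, it lies at carrier x = -64 mm, centre 16 mm above the table, in front of the home panel's edge (x = -52 mm); it lands on a panel that sticks out. Open, it stands at about x = +22 to +52 mm, 80 to 93 mm high.
- bail_hinge (a point): Middle of the bail's hinge axis, which runs along the carrier's y: at carrier x = +11 mm, y = 0, 18 mm above the table. Axes as the carrier's.
- tub: Bystander: upright lidded tub, 84 mm in diameter, 85 mm high. Origin at the centre of its underside.
- brush: Bystander: paint brush about 190 mm long lying on the table along its x.
- stick: Bystander: block of charcoal 85 by 24 by 24 mm lying on the table along its x. Origin at the centre of its underside.
There are look-alikes about, which are no part of the job. Of the things that look like the part that bears panel_center, the largest one is meant.

How it is judged:
By the outcome, as a careful person would: the job done as asked, in the order asked, and still so for the second after the job is handed in, with the robot touching nothing.
It also fails if it takes over 61 s, if anything falls off the work surface, if the arm or the gripper's body presses on something with over 40 N, if the wrist force passes 120 N, or if a joint passes its speed limit or range.

## Robot

A 7-joint arm with a two-finger parallel gripper is mounted at the origin on the work surface. World frame = base frame: x ahead of the robot, y to its left, z up, the work surface at z = 0. Lengths are in m, angles in rad, forces in N, time in s.
With the tool pointing down it reaches from about 0.425 to 0.875 m from the base axis. Payload 4.7 kg.
Tool frame: the origin (TCP) lies at the very end of the fingers, on their centre line; the grasp point (between the pads) lies 19 mm behind it (ctrl.grasp_offset is the distance from the TCP to the grasp point, in m); z points along the fingers, y is the direction in which the jaws open and shut (so a half turn about z gives the same grasp; the last joint's range is limited). The gripper opens to 87 mm and grips with 3 to 60 N. Pads are 19 mm wide; open, the fingers measure 117 mm over their backs; the gripper's body (75 mm by 190 mm) begins 51 mm behind the grasp point.
Start: joints at [1.33, 0.321, -0.07, 1.45, 0.023, 1.371, -0.057], TCP at [0.164, -0.629, 0.186] pointing down, gripper open.
Joint ranges: [-2.86, 2.86], [-0.3, 2.09], [-1.38, 1.24], [0.06, 2.45], [-1.56, 4.7], [0.09, 2.05], [-2.69, 2.69]. Speed limits (rad/s): [2.57, 2.57, 3.14, 3.14, 3.14, 3.14, 3.14].

## Interface

Orientations are given as a rotation vector (axis times angle).
In Python, from bench import ctrl gives the robot as it stands.
- The arm moves only by the shell command python3 -m creep 'ROWS' [FORCE]. ROWS is JSON, a list that holds one entry, the list of rows, each a list of 7 numbers: the opening, from 0 (shut) to 1 (fully open), then the shift along the tool's x, y, z in mm, then the turn, a rotation vector about the tool's x, y, z in rad. In form: [[[grip, dx, dy, dz, rx, ry, rz], ...]]. A call has 1 to 5 rows; each row is the pose to reach, as a shift and turn from the pose commanded when the call began, along the tool's axes at that moment; what a row does not reach only later rows make up. A row lasts 1/10 s, in which the tool goes at most 50 mm and 8.59 degrees, less where a joint would pass 70% of its speed; a pose out of reach is approached as far as the arm can. A call with a gripper value outside its range is refused whole. The fingers move at their own pace and stop on an object; FORCE is the grip in N (left out, the last holds). Time passes only in rows, so rows that repeat a pose let the fingers close. It gives the time, the measured TCP pose, the force and the opening at its end, in the units of the state.
- ctrl.get_state(): the state, without advancing time (a new reading comes with each control period).
- ctrl.get_image(name): name is "side" or "top"; returns the picture (420x560x3 uint8, red, green, blue); there is no depth.
- ctrl.camera_params(name): a dict with "K" (3x3 intrinsics, pixels), "pose" (4x4, takes a point from camera to world coordinates). Camera axes: x right, y down, z forward; pixel columns grow to the right and rows downward; lengths in m; the calibration is good to about 2 mm. A picture is of the moment at which its call begins. camera_params takes no time and is no camera call.
- ctrl.close_job(): hands the job in, once; it reports no verdict.
The state is a dict: "time": time; "joint_positions": joint angles; "qd": joint speeds; "joint_torque": joint torques, N m; "position": TCP position; "tool_rot": TCP orientation; "ft_force": force on the tool from outside, world axes, zero at the start; "torque": the same for the moment, N m; "grip_width": opening from 0.0 (shut) to 1.0 (fully open).
Only numpy, scipy, OpenCV 4.12 (cv2) and the standard library are available. Lean on these libraries where they do the work, as an engineer would, in place of code of your own. Each camera call takes 0.05 s, during which the arm holds its last target. There are 200 camera calls.

## Working session

There is one attempt and no reset: what is moved stays moved. The work goes in short steps, Python scripts to look and compute and a shell command to move; the robot and the scene stay as the last step left them, time stands still between calls to the robot, and variables do not carry over. Pictures are saved under pics/ and viewed, about 8 in all and at most 12, crops included, and the job is handed in when it is done.

```bash
mkdir -p pics; python3 - <<'E'
from bench import ctrl
import cv2
for n in ("top","side"):
    cv2.imwrite(f"pics/{n}0.png",ctrl.get_image(n)[:,:,::-1]); p=ctrl.camera_params(n); print(n,p["K"],p["pose"])
s=ctrl.get_state(); print(s["time"],s["position"],s["tool_rot"],s["ft_force"],s["grip_width"])
E
```

```text
top [[507.39032827   0.         281.67721323]
 [  0.         507.39032827 210.40682849]
 [  0.           0.           1.        ]] [[ 3.20671230e-02 -9.75760098e-01  2.16480785e-01  3.17275108e-01]
 [-9.99485580e-01 -3.14197565e-02  6.43235996e-03 -6.15477745e-02]
 [ 5.25333384e-04 -2.16575690e-01 -9.76265688e-01  1.09867875e+00]
 [ 0.00000000e+00  0.00000000e+00  0.00000000e+00  1.00000000e+00]]
side [[390.05092402   0.         280.47621447]
 [  0.         390.05092402 205.08587474]
 [  0.           0.           1.        ]] [[ 9.60146599e-01 -2.16909230e-01  1.76263708e-01  3.88671700e-01]
 [-2.79496648e-01 -7.44320364e-01  6.06521903e-01 -5.10603844e-01]
 [-3.63531321e-04 -6.31615058e-01 -7.75282069e-01  6.17611430e-01]
 [ 0.00000000e+00  0.00000000e+00  0.00000000e+00  1.00000000e+00]]
0.1 [ 0.16367248 -0.62848383  0.18476656] [-3.11442478e+00 -3.99113631e-01  4.85340069e-04] [ 0.59609484 -0.54242738 -0.13543418] 0.9970514728750712
```

View pics/top0.png

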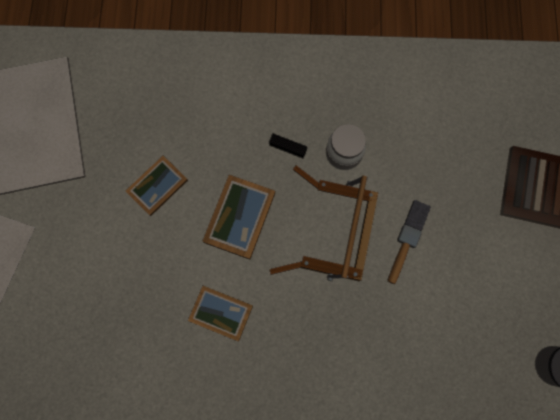

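View pics/side0.png

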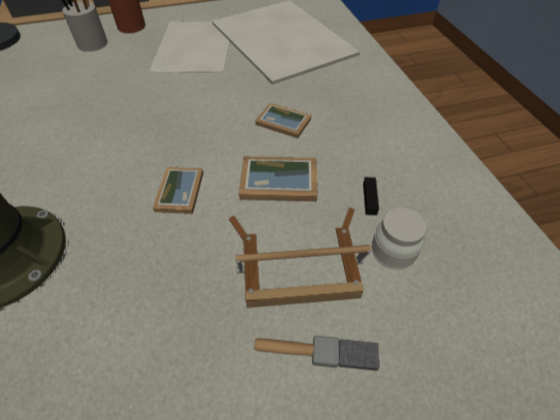

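The top view shows the large panel near (240,217), with its smaller look-alikes at (157,185) and (221,313). The carrier opens to the left, with its mouth near x≈310 and the bail bar from (363,180) to (347,275). I'll zoom in for corners.

```bash
python3 - <<'E'
import cv2,numpy as np
a=cv2.imread("pics/top0.png")[130:300,195:435]
a=cv2.resize(a,None,fx=3.3,fy=3.3,interpolation=cv2.INTER_CUBIC)
a=np.clip(255*(a/255.)**0.6,0,255).astype('uint8')
cv2.imwrite("pics/c1.png",a);print(a.shape)
b=cv2.imread("pics/side0.png")[140:320,220:440]
cv2.imwrite("pics/c2.png",cv2.resize(b,None,fx=3.3,fy=3.3,interpolation=cv2.INTER_CUBIC))
E
```

```text
(561, 792, 3)
```

View pics/c1.png

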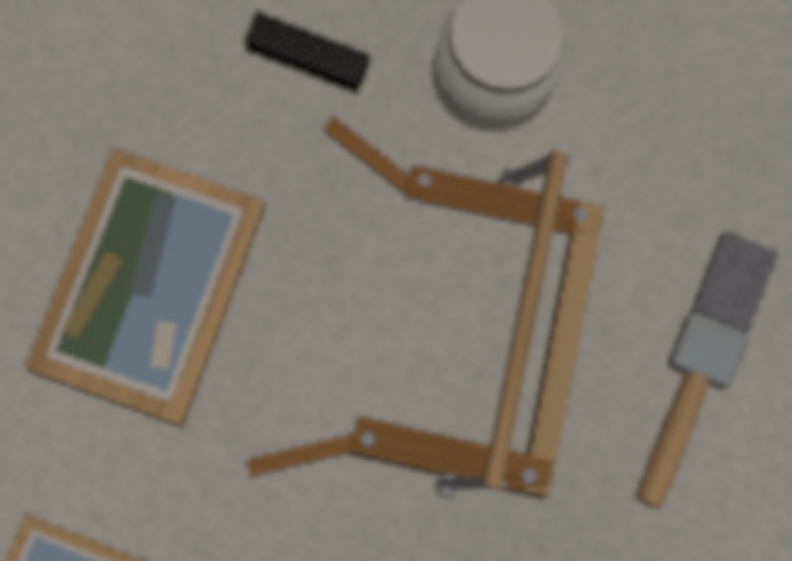

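View pics/c2.png

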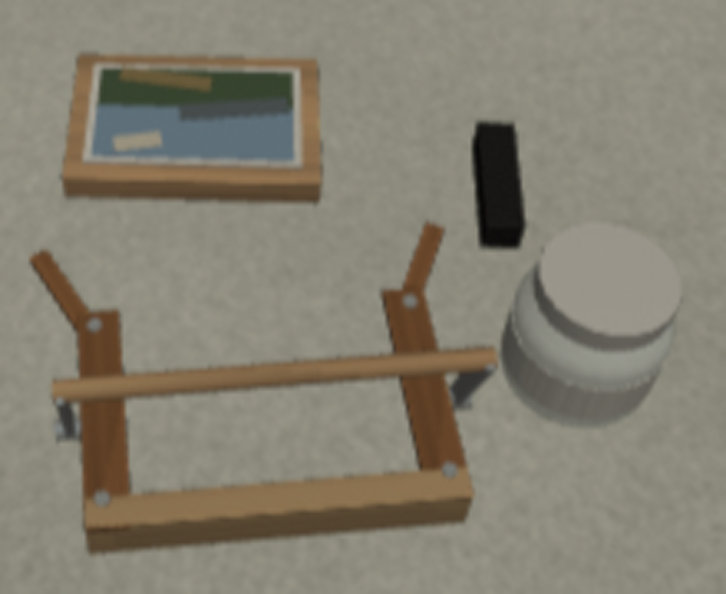

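The crops show the panel corners (c1) at (113,150), (265,203), (183,420) and (28,370). The rail ends are about (413,167) and (355,447), and the back corners (604,207) and (547,487). I'll fit poses jointly from both views.

```bash
cat > h.py <<'E'
import numpy as np
from bench import ctrl
from scipy.optimize import least_squares
from scipy.spatial.transform import Rotation as R
P={n:ctrl.camera_params(n) for n in("top","side")}
def proj(n,p):
    M=np.linalg.inv(P[n]["pose"]);q=M[:3,:3]@np.asarray(p)+M[:3,3];u=P[n]["K"]@q;return u[:2]/u[2]
def w(po,l):
    c,s=np.cos(po[2]),np.sin(po[2]);return np.array([po[0]+c*l[0]-s*l[1],po[1]+s*l[0]+c*l[1],l[2]])
def fit(obs,x0):  # obs: (cam, px, local mm)
    f=lambda x:np.concatenate([proj(n,w(x,np.array(l)/1000.))-px for n,px,l in obs])
    r=least_squares(f,x0,x_scale=[.01,.01,.05],loss='soft_l1');return r.x,r.fun.reshape(-1,2)
T=lambda u,v:("top",np.array([195+u/3.3,130+v/3.3]))
S=lambda u,v:("side",np.array([220+u/3.3,140+v/3.3]))
E
cat > m.py <<'E'
from h import *
np.set_printoptions(precision=4,suppress=True)
t=-1.65
C=[(*T(413,167),(-55,97.5,31)),(*T(405,193),(-55,82.5,25)),(*T(358,418),(-55,-74,31)),(*T(604,207),(75,97.5,31)),(*T(547,488),(75,-97.5,31)),
 (*S(80,313),(-55,-97.5,31)),(*S(118,311),(-55,-74,31)),(*S(383,291),(-55,74,31)),(*S(424,290),(-55,97.5,31)),(*S(87,505),(75,-97.5,31)),(*S(470,490),(75,97.5,31)),(*S(90,550),(75,-97.5,0)),(*S(467,520),(75,97.5,0))]
c,r=fit(C,[.4,-.2,t]);print("carrier",c);print(r.T)
Q=[(*T(113,150),(-55,80,20)),(*T(265,203),(55,80,20)),(*T(183,420),(55,-80,20)),(*T(28,370),(-55,-80,20)),
 (*S(80,53),(-55,-80,20)),(*S(318,60),(-55,80,20)),(*S(322,180),(55,80,20)),(*S(63,178),(55,-80,20)),(*S(66,197),(55,-80,0)),(*S(319,201),(55,80,0))]
p,r=fit(Q,[.4,0,t-.1]);print("panel",p);print(r.T)
# bail bar
def fb(th):return np.array([11-75*np.cos(th),18+75*np.sin(th)])
B=[(*T(560,158),107),(*T(495,482),-107),(*S(55,390),-107),(*S(495,357),107)]
def g(v):
    th=v[0];x=11-75*np.cos(th);z=18+75*np.sin(th)
    return np.concatenate([proj(n,w(c,np.array([x,y,z])/1000))-px for n,px,y in B])
b=least_squares(g,[1.9]);print("bail",b.x,b.fun)
cp=w(p,[0,0,0])-w(c,[0,0,0]);a=-c[2]
print("panel in carrier", (np.cos(c[2])*cp[0]+np.sin(c[2])*cp[1], -np.sin(c[2])*cp[0]+np.cos(c[2])*cp[1]), p[2]-c[2])
s=ctrl.get_state();print(R.from_rotvec(s["tool_rot"]).as_matrix())
E
python3 m.py
```

```text
carrier [ 0.5224 -0.1706 -1.7626]
[[-0.4753  0.3361 -0.5289  0.1638  0.4959 -1.2128  0.1107 -0.4368 -0.3692
  -0.8493  1.4969 -0.4705 -0.5941]
 [-2.33   -3.0229 -2.2828 -1.6646  1.1252 -0.8309 -1.1904 -1.1278 -1.7642
   6.6936  1.1869  1.2344  0.4981]]
panel [ 0.544   0.0368 -1.8775]
[[-0.3746  0.3947  0.1402 -0.9439 -1.1601 -0.5204  0.1126 -0.5728 -0.6699
   0.3061]
 [-2.198  -2.2783  0.3753 -1.4262  0.0789 -0.8735  0.8122  0.0303  0.61
   0.778 ]]
bail [1.8729] [-0.2183 -2.6694 -0.789   0.4435 -0.7505  0.9294 -0.0651  0.3672]
panel in carrier (np.float64(-0.20776514022793746), np.float64(-0.018342645798005198)) -0.11489370757097306
[[ 0.9677  0.2522 -0.0005]
 [ 0.2522 -0.9677  0.0016]
 [-0.0001 -0.0017 -1.    ]]
```

```bash
sed -i 's/S(87,505)/S(87,527)/' m.py; python3 m.py | grep -v '^ \|\[\['; cat >> h.py <<'E'
def go(pos,yaw,note=""):
    "tool-frame shift (mm) and turn to reach world pos with tool y axis at yaw (mod pi), pointing down"
    s=ctrl.get_state();M=R.from_rotvec(s["tool_rot"])
    best=None
    for y in(yaw,yaw+np.pi):
        yy=np.array([np.cos(y),np.sin(y),0]);zz=np.array([0,0,-1.]);xx=np.cross(yy,zz)
        rv=(M.inv()*R.from_matrix(np.c_[xx,yy,zz])).as_rotvec()
        if best is None or np.linalg.norm(rv)<np.linalg.norm(best):best=rv
    print(note,np.round(M.inv().apply(np.array(pos)-s["position"])*1000,1),np.round(best,3))
E
python3 - <<'E'
from h import *
import subprocess
E
```

```text
carrier [ 0.5223 -0.171  -1.7601]
panel [ 0.544   0.0368 -1.8775]
bail [1.8685] [-0.3232 -2.7099 -0.6401  0.4684 -0.7485  1.0539 -0.0859  0.2086]
panel in carrier (np.float64(-0.20814901952973383), np.float64(-0.017756707576799098)) -0.11734812353532464
```

```bash
cat >> h.py <<'E'
C0=np.array([.5223,-.171,-1.7601]);P0=np.array([.544,.0368,-1.8775])
def L(po,x,y,z):return w(po,np.array([x,y,z])/1000.)
E
python3 - <<'E'
from h import *
go(L(P0,0,-110,150),P0[2],"above side")
E
```

```text
above side [ 442.7 -606.4   35.8] [-0.002  0.001  0.562]
```

```bash
python3 -m creep '[[[0.5,440,-605,30,0,0,0.56],[0.5,440,-605,30,0,0,0.56],[0.5,440,-605,30,0,0,0.56],[0.5,440,-605,30,0,0,0.56],[0.5,440,-605,30,0,0,0.56]]]'; python3 - <<'E'
from h import *
go(L(P0,0,-110,150),P0[2],"above side")
E
```

```text
time: 0.6
position: [0.2554, -0.3943, 0.1752]
tool_rot: [-3.104, 0.481, 0.001]
ft_force: [1.1, -0.3, -0.2]
grip_width: 0.631
above side [  34.5 -498.2   25.3] [-0.     0.    -0.001]
```

```bash
python3 -m creep '[[[0.5,34,-50,5,0,0,0],[0.5,34,-100,10,0,0,0],[0.5,34,-150,15,0,0,0],[0.5,34,-200,20,0,0,0],[0.5,34,-250,25,0,0,0]]]' >/dev/null; python3 -m creep '[[[0.5,0,-50,0,0,0,0],[0.5,0,-100,0,0,0,0],[0.5,0,-150,0,0,0,0],[0.5,0,-200,0,0,0,0],[0.5,0,-245,0,0,0,0]]]'; python3 - <<'E'
from h import *
go(L(P0,0,-110,60),P0[2],"above side")
go(L(P0,0,-110,8),P0[2],"down")
E
```

```text
time: 1.6
position: [0.4332, 0.0582, 0.1518]
tool_rot: [3.105, -0.476, 0.001]
ft_force: [1.6, 0.2, 0.0]
grip_width: 0.498
above side [  2.  -13.   91.7] [ 0.001 -0.001  0.002]
down [  2.  -13.1 143.7] [ 0.001 -0.001  0.002]
```

```bash
python3 -m creep '[[[0.5,2,-13,45,0,0,0],[0.5,2,-13,90,0,0,0],[0.5,2,-13,125,0,0,0],[0.5,2,-13,143,0,0,0],[0.5,2,-13,143,0,0,0]]]'; python3 - <<'E'
from h import *
import cv2
go(L(P0,0,-110,8),P0[2],"down")
for n in("side","top"):
    a=ctrl.get_image(n)[:,:,::-1]
    cv2.imwrite(f"pics/{n}1.png",a)
a=cv2.resize(cv2.imread("pics/side1.png")[100:300,120:400],None,fx=2.5,fy=2.5);cv2.imwrite("pics/s1.png",a)
E
```

```text
time: 2.1
position: [0.4358, 0.0677, 0.006]
tool_rot: [-3.105, 0.476, 0.01]
ft_force: [-0.5, -0.3, 0.4]
grip_width: 0.497
down [ 2.5 -3.2 -2. ] [0.001 0.007 0.002]
```

View pics/s1.png

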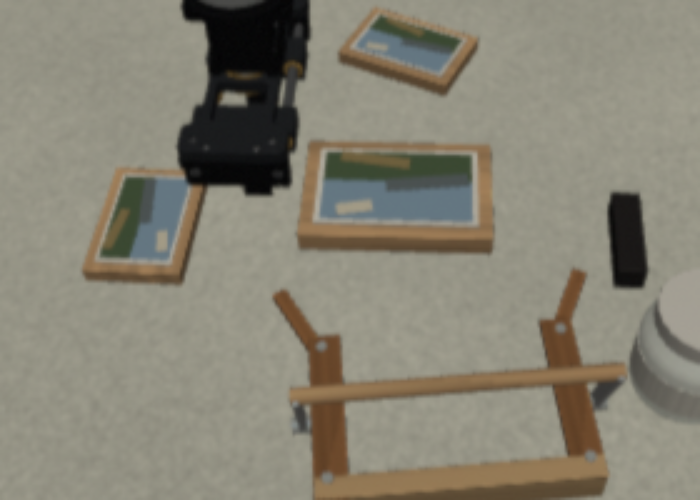

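The side view shows the gripper down between the small look-alike and the panel's -y edge. Both fingers are clear. Next I push sideways and straighten.

```bash
python3 - <<'E'
from h import *
pc=L(C0,-208,0,10)
go(L(C0,-208,-89.5,8),C0[2],"final")
go(L(P0,0,-90,8),P0[2],"contact")
E
```

```text
final [38.2  6.5  1. ] [-0.     0.    -0.116]
contact [19.4 -2.1  1. ] [-0.     0.     0.002]
```

```bash
python3 -m creep '[[[0.5,9,-2,-1,0,0,0],[0.5,18,-2,-1,0,0,0],[0.5,22,-1,-1,0,0,-0.02],[0.5,25,1,-1,0,0,-0.04],[0.5,28,2,-1,0,0,-0.06]]]'; python3 -m creep '[[[0.5,3,1,0,0,0,-0.02],[0.5,6,2,0,0,0,-0.04],[0.5,9,3,0,0,0,-0.06],[0.5,10,3,0,0,0,-0.06],[0.5,10,3,0,0,0,-0.06]]]'; python3 - <<'E'
from h import *
go(L(C0,-208,-89.5,8),C0[2],"final")
E
```

```text
time: 2.7
position: [0.4654, 0.0569, 0.0098]
tool_rot: [3.118, -0.382, -0.0]
ft_force: [-0.6, -0.2, 0.4]
grip_width: 0.503
time: 3.2
position: [0.4742, 0.052, 0.0097]
tool_rot: [-3.128, 0.291, 0.0]
ft_force: [-1.1, 0.1, 0.7]
grip_width: 0.502
final [-0.3  1.9  1.7] [-0.     0.     0.004]
```

```bash
python3 -m creep '[[[0.5,-20,0,0,0,0,0],[0.5,-25,0,-30,0,0,0],[0.5,-25,0,-75,0,0,0],[0.5,-25,0,-120,0,0,0],[1,-25,0,-130,0,0,0]]]'; python3 - <<'E'
from h import *
import cv2
print(L(C0,-300,0,100));go(L(C0,-300,0,100),C0[2]+np.pi/2,"behind")
a=ctrl.get_image("top")[:,:,::-1];cv2.imwrite("pics/top2.png",a)
a=cv2.resize(a[130:300,195:435],None,fx=3.3,fy=3.3,interpolation=cv2.INTER_CUBIC)
cv2.imwrite("pics/t2.png",np.clip(255*(a/255.)**0.6,0,255).astype('uint8'))
E
```

```text
time: 3.7
position: [0.4527, 0.0571, 0.1444]
tool_rot: [3.127, -0.29, 0.013]
ft_force: [0.3, 0.2, 0.5]
grip_width: 0.534
[0.57875252 0.12364065 0.1       ]
behind [111.3 -88.6  45.4] [ 0.007 -0.006 -1.566]
```

View pics/t2.png

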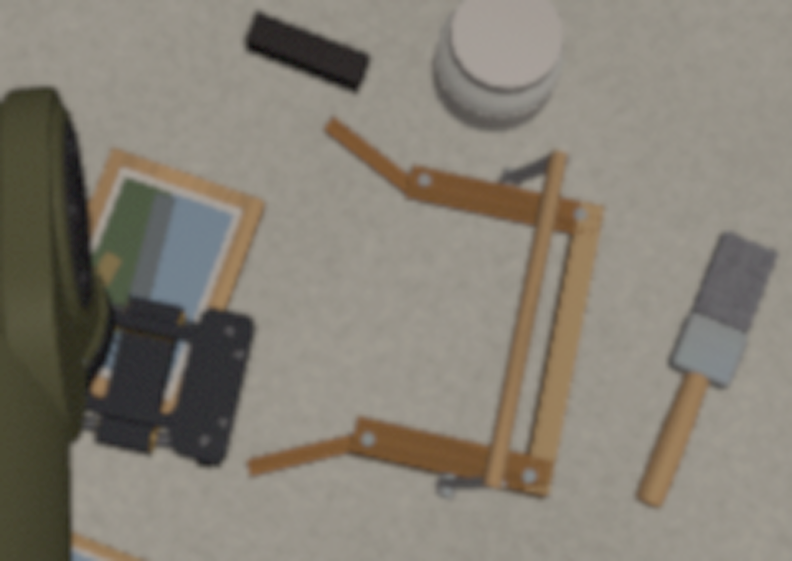

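Panel corners (113,150) and (265,203) haven't changed, so the panel did not move. I'll check where the TCP projects in the image from when the gripper was down.

```bash
python3 - <<'E'
from h import *
import cv2
q=[.4358,.0677,.006]
print("side1 crop px TCP",(proj("side",q)-[120,100])*2.5,"grip z75",(proj("side",[.4358,.0677,.08])-[120,100])*2.5)
s=ctrl.get_state();t=s["position"];z=R.from_rotvec(s["tool_rot"]).as_matrix()
print(t,"top2 crop TCP",(proj("top",t)-[195,130])*3.3,"body",(proj("top",t+[0,0,.08])-[195,130])*3.3)
a=cv2.imread("pics/top0.png").astype(int);b=cv2.imread("pics/top2.png").astype(int)
d=np.abs(a-b).max(2)
print("diff on panel right half/carrier",d[185:230,262:285].max(),d[160:300,290:420].max())
a=cv2.imread("pics/top1.png");a=cv2.resize(a[150:300,175:335],None,fx=4,fy=4,interpolation=cv2.INTER_CUBIC)
a=np.clip(255*(a/255.)**0.5,0,255).astype('uint8')
for k,c in(((.4358,.0677,.006),(0,0,255)),((.4358,.0677,.08),(255,0,0))):
    u=(proj("top",k)-[175,150])*4;cv2.circle(a,tuple(int(v) for v in u),4,c,-1)
cv2.imwrite("pics/t1.png",a)
E
```

```text
side1 crop px TCP [265.24727677 199.09407486] grip z75 [255.1611775  135.64596011]
[0.45239124 0.05677929 0.14381472] top2 crop TCP [ 86.90132146 389.31320251] body [ 69.38971078 367.45138004]
diff on panel right half/carrier 76 22
```

View pics/t1.png

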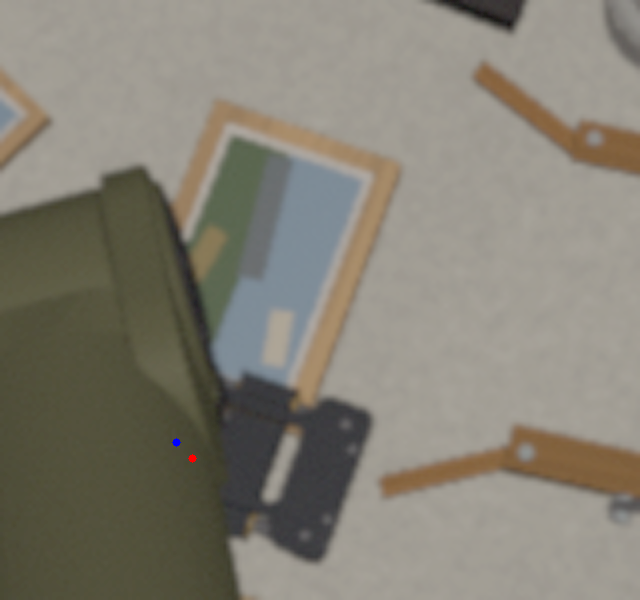

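```bash
python3 -m creep '[[[1,0,-45,0,0,0,-0.14],[1,0,-90,0,0,0,-0.28],[1,20,-120,0,0,0,-0.42],[1,50,-130,0,0,0,-0.56],[1,90,-130,0,0,0,-0.7]]]'; python3 - <<'E'
from h import *
import cv2
for n in("top","side"):cv2.imwrite(f"pics/{n}3.png",ctrl.get_image(n)[:,:,::-1])
for n,sl in(("side",np.s_[140:210,225:330]),("top",np.s_[165:265,225:285])):
    a,b=[cv2.imread(f"pics/{n}{k}.png").astype(int) for k in(0,3)]
    d=np.abs(a-b).max(2)[sl];print(n,d.mean(),(d>25).sum())
    ph=cv2.phaseCorrelate(*[np.float32(x[sl].mean(2)) for x in(a,b)]);print(ph)
go(L(C0,-300,0,100),C0[2]+np.pi/2,"behind")
E
```

```text
time: 4.25
position: [0.5609, 0.1714, 0.1383]
tool_rot: [-3.032, -0.818, 0.003]
ft_force: [0.3, -0.3, 0.9]
grip_width: 0.968
side 0.734421768707483 0
((0.0012197781650371553, 0.010596481284615322), 0.9972367934238764)
top 24.5625 3644
((-0.03888803020023701, 0.13977747523064465), 0.883635773340861)
behind [-8.5 43.7 35.5] [-0.006  0.    -0.868]
```

```bash
python3 - <<'E'
from h import *
import cv2
M=R.from_rotvec([-3.105,.476,.01]).as_matrix();t=np.array([.4358,.0677,.006]);print(M.round(3))
f=lambda l:np.round((proj("side",t+M@np.array(l)/1000)-[120,100])*2.5)
for y in(-29,29):print("finger tip",y,f([0,y,0]))
for l in([37,95,-70],[-37,95,-70],[37,-95,-70],[37,95,-120],[-37,95,-120],[95,37,-70],[95,-37,-70],[-95,37,-70]):print(l,f(l))
E
```

```text
[[ 0.954 -0.3   -0.006]
 [-0.3   -0.954  0.001]
 [-0.006  0.001 -1.   ]]
finger tip -29 [269. 175.]
finger tip 29 [261. 225.]
[37, 95, -70] [292. 230.]
[-37, 95, -70] [191. 228.]
[37, -95, -70] [312.  63.]
[37, 95, -120] [286. 183.]
[-37, 95, -120] [180. 181.]
[95, 37, -70] [373. 175.]
[95, -37, -70] [377. 110.]
[-95, 37, -70] [129. 170.]
```

```bash
python3 - <<'E'
from h import *
M=R.from_rotvec([-3.105,.476,.01]).as_matrix();t=np.array([.4358,.0677,.006])
t4=lambda u,v:np.array([175+u/4,150+v/4]);s=lambda u,v:np.array([120+u/2.5,100+v/2.5])
O=[("top",t4(372,408),37),("top",t4(320,562),-37),("side",s(291,186),37),("side",s(190,184),-37)]
f=lambda d:np.concatenate([proj(n,t+M@np.array([x,95,-70])/1000+d)-px for n,px,x in O])
r=least_squares(f,[0,0,0]);print(r.x*1000,r.fun.round(1))
E
python3 - <<'E'
import cv2
a=cv2.imread("pics/side1.png")[90:200,170:300]
cv2.imwrite("pics/s1z.png",cv2.resize(a,None,fx=5,fy=5,interpolation=cv2.INTER_CUBIC))
E
```

```text
[ 5.48717491  2.8932623  42.20405285] [-0.   1.3 -0.  -0.9  0.9 -0.1 -0.6 -0.1]
```

View pics/s1z.png

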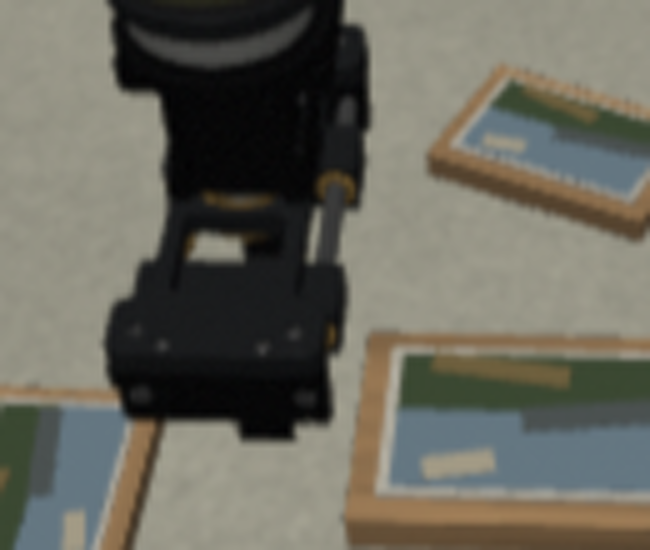

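The zoom shows the gripper body's lower edge about 42 mm higher than the reported TCP implies, and the fingertip at px (223,177) instead of the expected (224,193). So the fingers passed above the panel without touching it. I'll go behind the panel and make a guarded descent to find the true table height.

```bash
python3 - <<'E'
from h import *
go(L(P0,-105,0,60),P0[2]+np.pi/2,"behind panel")
s=ctrl.get_state();print(s["joint_positions"])
E
```

```text
behind panel [-4.5 30.9 75.5] [-0.006  0.001 -0.751]
[ 0.50612725  0.39677809 -1.03440503  1.64535613  0.34649744  1.30404673
 -1.6451857 ]
```

```bash
python3 -m creep '[[[1,-4,31,20,0,0,0.14],[1,-4,31,20,0,0,0.28],[1,-4,31,20,0,0,0.42],[1,-4,31,20,0,0,0.56],[1,-4,31,20,0,0,0.7]]]'>/dev/null;  python3 -m creep '[[[1,0,0,0,0,0,0.14],[1,0,0,0,0,0,0.28],[1,0,0,0,0,0,0.42],[1,0,0,0,0,0,0.56],[1,0,0,0,0,0,0.7]]]'>/dev/null;  python3 -m creep '[[[1,0,0,0,0,0,0.14],[1,0,0,0,0,0,0.28],[1,0,0,0,0,0,0.42],[1,0,0,0,0,0,0.56],[1,0,0,0,0,0,0.7]]]'; python3 - <<'E'
from h import *
go(L(P0,-105,0,60),P0[2]+np.pi/2,"behind panel")
s=ctrl.get_state();print(s["joint_positions"])
E
```

```text
time: 5.85
position: [0.5627, 0.133, 0.0942]
tool_rot: [2.696, -1.506, -0.084]
ft_force: [0.2, -0.4, -1.6]
grip_width: 1.002
behind panel [  4.2 -15.5  33.1] [ 0.077 -0.01   0.858]
[-0.85438257  0.34900534  0.70632278  1.69664208 -0.22836297  1.25978129
 -2.68048834]
```

Positive turns drive joint 7 negative, to its limit at -2.68. I'll unwind the other way.

```bash
python3 -m creep '[[[1,0,0,-20,0,0,-0.14],[1,0,0,-20,0,0,-0.28],[1,0,0,-20,0,0,-0.42],[1,0,0,-20,0,0,-0.56],[1,0,0,-20,0,0,-0.7]]]'>/dev/null;  python3 -m creep '[[[1,0,0,0,0,0,-0.14],[1,0,0,0,0,0,-0.28],[1,0,0,0,0,0,-0.42],[1,0,0,0,0,0,-0.56],[1,0,0,0,0,0,-0.7]]]'>/dev/null;  python3 -m creep '[[[1,0,0,0,0,0,-0.14],[1,0,0,0,0,0,-0.28],[1,0,0,0,0,0,-0.42],[1,0,0,0,0,0,-0.56],[1,0,0,0,0,0,-0.7]]]'; python3 - <<'E'
from h import *
go(L(P0,-105,0,60),P0[2]+np.pi/2,"behind panel")
s=ctrl.get_state();print(s["joint_positions"])
E
```

```text
time: 7.35
position: [0.5644, 0.1335, 0.1137]
tool_rot: [-2.667, -1.616, 0.114]
ft_force: [-0.2, -0.8, -0.2]
grip_width: 1.001
behind panel [11.  11.4 52.7] [-0.06   0.046 -0.174]
[-0.60056645  0.29171904  0.38808657  1.66174785 -0.11064609  1.28686631
 -0.66926063]
```

```bash
python3 -m creep '[[[1,11,11,20,-0.06,0.046,-0.12],[1,11,11,52,-0.06,0.046,-0.174],[1,11,11,52,-0.06,0.046,-0.174]]]'; python3 - <<'E'
from h import *
go(L(P0,-105,0,10),P0[2]+np.pi/2,"behind panel")
s=ctrl.get_state();print(s["joint_positions"].round(2),s["joint_torque"].round(1))
E
```

```text
time: 7.65
position: [0.5716, 0.136, 0.0571]
tool_rot: [-2.538, -1.847, 0.013]
ft_force: [-1.6, 0.5, -0.9]
grip_width: 1.003
behind panel [ 2.4  3.9 47. ] [-0.007  0.005 -0.006]
[-0.58  0.3   0.36  1.77 -0.12  1.1  -0.5 ] [  0.3 -44.2   3.8 -29.8  -0.1  -0.7   0.5]
```

```bash
python3 -m creep '[[[1,2,4,25,-0.007,0.005,0],[1,2,4,45,-0.007,0.005,0],[1,2,4,50,-0.007,0.005,0],[1,2,4,50,-0.007,0.005,0]]]';python3 -m creep '[[[1,0,0,5,0,0,0],[1,0,0,10,0,0,0],[1,0,0,10,0,0,0]]]'
```

```text
time: 8.05
position: [0.5808, 0.1377, 0.012]
tool_rot: [2.538, 1.846, 0.012]
ft_force: [-0.2, -0.3, 0.9]
grip_width: 0.999
time: 8.35
position: [0.5815, 0.1379, 0.0023]
tool_rot: [2.536, 1.847, 0.015]
ft_force: [-0.2, -0.7, 0.0]
grip_width: 1.0
```

```bash
python3 -m creep '[[[1,0,0,5,0,0,0],[1,0,0,5,0,0,0]]]' | egrep 'pos|force';python3 -m creep '[[[1,0,0,5,0,0,0],[1,0,0,5,0,0,0]]]'| egrep 'pos|force'; python3 - <<'E'
from h import *
import cv2
a=ctrl.get_image("side")[:,:,::-1];cv2.imwrite("pics/side4.png",a)
cv2.imwrite("pics/s4.png",cv2.resize(a[60:220,200:360],None,fx=3.7,fy=3.7,interpolation=cv2.INTER_CUBIC))
s=ctrl.get_state();M=R.from_rotvec(s["tool_rot"]).as_matrix()
for y in(-50,50):print((proj("side",s["position"]+M@[0,y/1000,0])-[200,60])*3.7)
E
```

```text
position: [0.5813, 0.1378, -0.0031]
ft_force: [-0.4, -0.2, -0.1]
position: [0.5812, 0.1378, -0.0083]
ft_force: [0.2, 0.2, 0.1]
[225.11569275 331.32466358]
[383.26110185 333.39996956]
```

View pics/s4.png

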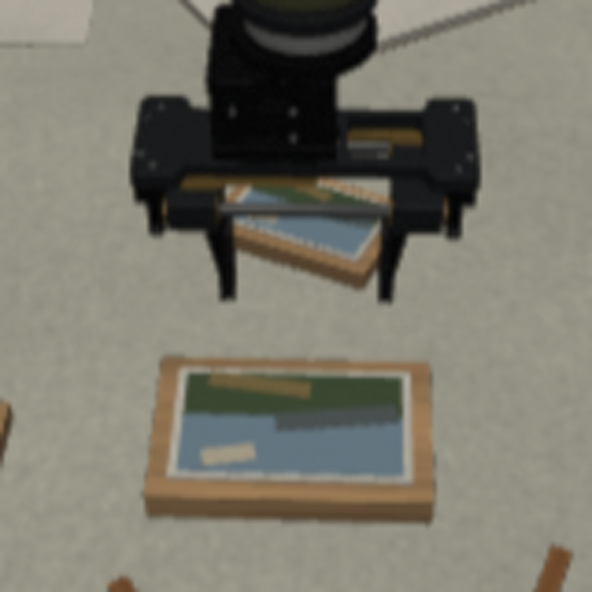

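The side view shows the fingertips at (227,300) and (386,300), while the reported pose projects to row about 332. The tool really is roughly 30 mm higher than reported. I'll keep descending in small steps until I touch the table.

```bash
c(){ grep -E 'pos|force'; }; python3 -m creep '[[[1,0,0,5,0,0,0],[1,0,0,10,0,0,0],[1,0,0,10,0,0,0]]]' | c;python3 -m creep '[[[1,0,0,4,0,0,0],[1,0,0,4,0,0,0]]]'| c;python3 -m creep '[[[1,0,0,4,0,0,0],[1,0,0,4,0,0,0]]]'| c
```

```text
position: [0.581, 0.1377, -0.0187]
ft_force: [-0.4, 0.4, -0.2]
position: [0.5815, 0.1378, -0.0222]
ft_force: [-0.2, -0.1, 0.5]
position: [0.5815, 0.1379, -0.0261]
ft_force: [0.3, -0.2, 0.1]
```

```bash
c(){ grep -E 'pos|force'; }; for i in 1 2 3 ; do python3 -m creep '[[[1,0,0,3,0,0,0],[1,0,0,3,0,0,0]]]' | c; done
```

```text
position: [0.5816, 0.1379, -0.029]
ft_force: [-0.1, 0.0, 0.1]
position: [0.5817, 0.1379, -0.032]
ft_force: [-0.3, -0.8, -0.7]
position: [0.5817, 0.1379, -0.035]
ft_force: [-0.4, -0.1, -0.5]
```

```bash
c(){ grep -E 'pos|force'; }; python3 -m creep '[[[1,0,0,3,0,0,0],[1,0,0,3,0,0,0]]]' | c;  python3 -m creep '[[[1,0,0,2,0,0,0],[1,0,0,2,0,0,0]]]' | c;  python3 -m creep '[[[1,0,0,2,0,0,0],[1,0,0,2,0,0,0]]]' | c
```

```text
position: [0.5822, 0.1381, -0.036]
ft_force: [-3.8, -0.5, 10.5]
position: [0.5822, 0.1381, -0.0362]
ft_force: [-7.6, -2.4, 22.7]
position: [0.5822, 0.1382, -0.0363]
ft_force: [-11.3, -3.3, 34.0]
```

The table is at reported z = -0.036, so true z = reported + 0.036. I'll lift to about 8 mm true height and estimate the horizontal bias from the last picture.

```bash
python3 -m creep '[[[1,0,0,-7,0,0,0],[1,0,0,-14,0,0,0],[1,0,0,-14,0,0,0]]]'; python3 - <<'E'
from h import *
import cv2
M=R.from_rotvec(ctrl.get_state()["tool_rot"]).as_matrix()
t=np.array([.5812,.1378,-.0083+.036])
for y in(-50,50):print((proj("side",t+M@[0,y/1000,0])-[200,60])*3.7)
a=ctrl.get_image("side")[:,:,::-1];cv2.imwrite("pics/side5.png",a)
b=ctrl.get_image("top")[:,:,::-1]
s=ctrl.get_state();t=s["position"]+[0,0,.036];print("true",t)
A=a[100:220,200:350];B=b[160:270,170:290]
A=cv2.resize(A,(400,320),interpolation=cv2.INTER_CUBIC);B=cv2.resize(B,(349,320),interpolation=cv2.INTER_CUBIC)
B=np.clip(255*(B/255.)**.6,0,255).astype('uint8')
for y in(-50,50):
    p=t+M@[0,y/1000,0]
    u=(proj("side",p)-[200,100])*320/120;cv2.circle(A,tuple(int(v) for v in u),2,(0,0,255),-1)
    u=(proj("top",p)-[170,160])*320/110;cv2.circle(B,tuple(int(v) for v in u),2,(0,0,255),-1)
for e in((-55,-80,20),(-55,80,20)):
    u=(proj("side",L(P0,*e))-[200,100])*320/120;cv2.circle(A,tuple(int(v) for v in u),2,(0,255,0),-1)
    u=(proj("top",L(P0,*e))-[170,160])*320/110;cv2.circle(B,tuple(int(v) for v in u),2,(0,255,0),-1)
cv2.imwrite("pics/ab5.png",np.hstack([A,B]))
E
```

```text
time: 11.0
position: [0.5827, 0.1382, -0.0268]
tool_rot: [2.536, 1.847, 0.018]
ft_force: [-0.7, -0.5, -0.4]
grip_width: 1.003
[222.60452299 288.30601522]
[385.7024946  290.04664248]
true [0.58173214 0.13796633 0.00806887]
```

View pics/ab5.png

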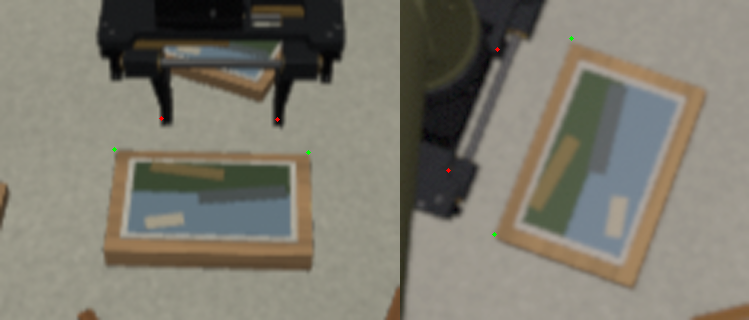

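The views agree with the corrected TCP (red dots) to about 3 mm: fingertips at (166,123) and (277,123), with the panel's trailing edge at row 150. Now I redo the side push at the right height.

```bash
sed -i 's/np.array(pos)-s\["position"\]/np.array(pos)-[0,0,.036]-s["position"]/' h.py
python3 -m creep '[[[0.5,0,0,-45,0,0,0],[0.5,0,0,-90,0,0,0],[0.5,0,0,-110,0,0,-0.14],[0.5,0,0,-110,0,0,-0.28],[0.5,0,0,-110,0,0,-0.42]]]' >/dev/null
python3 -m creep '[[[0.5,0,0,0,0,0,-0.14],[0.5,0,0,0,0,0,-0.28],[0.5,0,0,0,0,0,-0.42],[0.5,0,0,0,0,0,-0.56],[0.5,0,0,0,0,0,-0.7]]]'; python3 - <<'E'
from h import *
go(L(P0,0,-115,110),P0[2],"side")
print(ctrl.get_state()["joint_positions"].round(2))
E
```

```text
time: 12.1
position: [0.5803, 0.1376, 0.0813]
tool_rot: [1.158, 2.912, 0.008]
ft_force: [0.7, -0.1, -0.6]
grip_width: 0.499
side [  60.8 -148.2    5.9] [ 0.006  0.007 -0.45 ]
[-0.46  0.27  0.22  1.74 -0.06  1.13  0.59]
```

```bash

python3 -m creep '[[[0.5,15,-37,0,0,0,-0.12],[0.5,30,-74,0,0,0,-0.24],[0.5,45,-111,0,0,0,-0.36],[0.5,61,-148,0,0,0,-0.45],[0.5,61,-148,0,0.006,0.007,-0.45]]]'; python3 - <<'E'
from h import *
go(L(P0,0,-115,10),P0[2],"side")
print(ctrl.get_state()["joint_positions"].round(2))
E
```

```text
time: 12.6
position: [0.4282, 0.0704, 0.0786]
tool_rot: [-0.488, -3.098, 0.001]
ft_force: [-0.3, 0.9, 0.8]
grip_width: 0.5
side [ -6.1   3.2 104.6] [-0.002 -0.005 -0.006]
[-0.42 -0.06  0.19  2.09  0.01  1.11  1.03]
```

```bash

python3 -m creep '[[[0.5,-3,3,40,0,0,0],[0.5,-3,3,75,0,0,0],[0.5,-3,3,95,0,0,0],[0.5,-3,3,105,0,0,0],[0.5,-3,3,105,0,0,0]]]'; python3 - <<'E'
from h import *
go(L(P0,0,-90,9),P0[2],"contact")
go(L(C0,-208,-89.5,9),C0[2],"final")
E
```

```text
time: 13.1
position: [0.4374, 0.0746, -0.0256]
tool_rot: [-0.489, -3.102, 0.001]
ft_force: [0.8, 0.0, 1.0]
grip_width: 0.505
contact [-23.   -3.7   1.3] [-0.001 -0.002 -0.006]
final [-41.9 -12.2   1.3] [-0.    -0.002 -0.123]
```

```bash
python3 -m creep '[[[0.5,-10,-3,1,0,0,0],[0.5,-20,-4,1,0,0,0],[0.5,-23,-5,1,0,0,-0.02],[0.5,-27,-6,1,0,0,-0.04],[0.5,-30,-8,1,0,0,-0.06]]]'; python3 -m creep '[[[0.5,-4,-1,0,0,0,-0.02],[0.5,-8,-2,0,0,0,-0.04],[0.5,-12,-3,0,0,0,-0.06],[0.5,-12,-3,0,0,0,-0.06]]]'; python3 - <<'E'
from h import *
go(L(C0,-208,-89.5,9),C0[2],"final")
E
```

```text
time: 13.6
position: [0.4642, 0.0581, -0.025]
tool_rot: [0.393, 3.117, 0.002]
ft_force: [-3.2, 0.5, 3.0]
grip_width: 0.497
time: 14.0
position: [0.4765, 0.0515, -0.0252]
tool_rot: [0.301, 3.124, 0.001]
ft_force: [-0.6, -0.1, -0.3]
grip_width: 0.503
final [ 2.6 -1.9  1.8] [ 0.001  0.003 -0.003]
```

```bash
python3 -m creep '[[[0.5,15,0,0,0,0,0],[0.5,20,0,-30,0,0,0],[0.5,20,0,-75,0,0,0],[1,20,-30,-110,0,0,0.12],[1,20,0,-120,0,0,0.26]]]' >/dev/null
python3 -m creep '[[[1,0,0,0,0,0,0.14],[1,0,0,0,0,0,0.28],[1,0,0,0,0,0,0.42],[1,0,0,0,0,0,0.56],[1,0,0,0,0,0,0.7]]]'; python3 - <<'E'
from h import *
go(L(C0,-308,0,110),C0[2]+np.pi/2,"behind")
print(ctrl.get_state()["joint_positions"].round(2))
E
```

```text
time: 15.0
position: [0.457, 0.0559, 0.0951]
tool_rot: [1.717, 2.627, 0.005]
ft_force: [0.3, 0.0, -0.3]
grip_width: 0.979
behind [ 19.9 143.1  21.7] [ 0.005 -0.001  0.602]
[-0.38 -0.02  0.2   2.03  0.    1.13  0.23]
```

```bash
python3 -m creep '[[[1,5,45,0,0,0,0.14],[1,10,90,0,0,0,0.28],[1,20,143,0,0,0,0.42],[1,20,143,0,0,0,0.56],[1,20,143,0,0.005,0,0.6]]]'; cat > seg.py <<'E'
from h import *
import cv2,sys
def quad(img):
    hsv=cv2.cvtColor(img,cv2.COLOR_BGR2HSV);m=((hsv[...,1]>60)).astype('uint8')*255
    m[:, :222]=0;m[:,335:]=0;m[:128]=0
    m[235:]=0
    m=cv2.morphologyEx(m,cv2.MORPH_CLOSE,np.ones((9,9)))
    cs,_=cv2.findContours(m,cv2.RETR_EXTERNAL,cv2.CHAIN_APPROX_NONE);c=max(cs,key=cv2.contourArea)
    h=cv2.convexHull(c);return cv2.approxPolyDP(h,3,True)[:,0],cv2.contourArea(h)
if __name__=="__main__":
    a=ctrl.get_image("side")[:,:,::-1].copy();cv2.imwrite("pics/side6.png",a)
    for n in("side0","side6"):print(n,*[x.tolist() if hasattr(x,'tolist') else x for x in quad(cv2.imread(f"pics/{n}.png"))])
    go(L(C0,-308,0,110),C0[2]+np.pi/2,"behind")
E
python3 seg.py
```

```text
time: 15.5
position: [0.5802, 0.1337, 0.0941]
tool_rot: [-2.415, -2.008, 0.002]
ft_force: [0.0, -0.4, -0.2]
grip_width: 0.993
side0 [[243, 158], [315, 158], [316, 200], [241, 199]] 3251.5
side6 [[322, 154], [330, 195], [254, 201], [252, 158]] 3243.0
behind [-1.3  0.7 20.4] [-0.002  0.     0.005]
```

```bash
python3 - <<'E'
from h import *
l=[(-55,-80,20),(-55,80,20),(55,80,0),(55,-80,0)]
def F(q,x0):return fit([("side",np.array(p,float)+.5,k) for p,k in zip(q,l)],x0)
a,ra=F([[243,158],[315,158],[316,200],[241,199]],P0);b,rb=F([[252,158],[322,154],[330,195],[254,201]],a)
print(a,b,ra.round(1).tolist(),rb.round(1).tolist())
P1=P0+b-a;d=P1[:2]-C0[:2];c,s=np.cos(C0[2]),np.sin(C0[2])
print("P1",P1,"in carrier",c*d[0]+s*d[1],-s*d[0]+c*d[1],P1[2]-C0[2])
E
```

```text
[ 0.54491967  0.03687967 -1.86642328] [ 0.56840921  0.03465936 -1.75813338] [[-0.3, -2.2], [0.4, -1.6], [1.2, 0.7], [-1.5, 1.0]] [[-1.4, -0.8], [0.7, -1.6], [0.6, 0.8], [-0.3, 0.5]]
P1 [ 0.56748954  0.03457969 -1.7692101 ] in carrier -0.21041065682026794 0.005697283438841877 -0.009110103281475546
```

```bash
python3 -m creep '[[[1,0,0,45,0,0,0],[1,0,0,85,0,0,0],[1,0,0,110,0,0,0.005],[1,0,0,120,0,0,0.005],[1,0,0,120,0,0,0.005]]]'; python3 - <<'E'
from h import *
go(L(C0,-276,5.5,9),C0[2]+np.pi/2,"contact")
go(L(C0,-130-64.5,0,9),C0[2]+np.pi/2,"lead edge at -75")
M=R.from_rotvec(ctrl.get_state()["tool_rot"]).as_matrix();print(M.T@[np.cos(C0[2]),np.sin(C0[2]),0])
E
```

```text
time: 16.05
position: [0.5772, 0.1318, -0.0261]
tool_rot: [-2.416, -2.004, 0.006]
ft_force: [-0.4, 0.6, 0.5]
grip_width: 0.999
contact [-31.8   8.5   0.9] [-0.005  0.001  0.003]
lead edge at -75 [-113.3    2.7    1.1] [-0.005  0.001  0.003]
[-0.99999425 -0.00316639  0.00121164]
```

```bash
python3 -m creep '[[[1,-12,8,0,0,0,0.003],[1,-24,8,0,0,0,0.003],[1,-31,8.5,0,0,0,0.003],[1,-38,8,0,0,0,0.003],[1,-45,7.5,0,0,0,0.003]]]';python3 -m creep '[[[1,-8,-0.5,0,0,0,0],[1,-16,-1,0,0,0,0],[1,-24,-1.6,0,0,0,0],[1,-32,-2.2,0,0,0,0],[1,-40,-2.8,0,0,0,0]]]'; python3 - <<'E'
from h import *
from seg import quad
import cv2
go(L(C0,-130-64.5,0,9),C0[2]+np.pi/2,"lead edge at -75")
cv2.imwrite("pics/side7.png",ctrl.get_image("side")[:,:,::-1]);print(quad(cv2.imread("pics/side7.png")))
a=cv2.imread("pics/side7.png")[90:320,200:420];cv2.imwrite("pics/s7.png",cv2.resize(a,None,fx=2.6,fy=2.6,interpolation=cv2.INTER_CUBIC))
E
```

```text
time: 16.55
position: [0.5782, 0.088, -0.0234]
tool_rot: [-2.419, -2.0, -0.003]
ft_force: [1.5, 4.7, 3.5]
grip_width: 1.001
time: 17.05
position: [0.566, 0.0472, -0.0251]
tool_rot: [-2.42, -1.999, 0.004]
ft_force: [1.5, 3.9, 3.4]
grip_width: 0.998
lead edge at -75 [-28.1  -1.8   1.9] [-0.004  0.    -0.   ]
(array([[324, 172],
       [332, 216],
       [252, 222],
       [251, 176],
       [309, 165]], dtype=int32), 3918.0)
```

```bash
cat > pp.py <<'E'
from h import *
l=[(-55,-80,20),(-55,80,20),(55,80,0),(55,-80,0)]
def F(q,x0):return fit([("side",np.array(p,float)+.5,k) for p,k in zip(q,l)],x0)
a,ra=F([[243,158],[315,158],[316,200],[241,199]],P0)
def pc(q):
    b,rb=F(q,a);P1=P0+b-a;d=P1[:2]-C0[:2];c,s=np.cos(C0[2]),np.sin(C0[2])
    print("in carrier",c*d[0]+s*d[1],-s*d[0]+c*d[1],P1[2]-C0[2],rb.round(1).tolist())
E
python3 -c "
from pp import *
pc([[251,176],[324,172],[332,216],[252,222]])"
```

```text
in carrier -0.15610234315165272 0.00011991491464707557 -0.021140070166376645 [[-1.6, -1.0], [0.6, -1.6], [0.4, 1.1], [-0.0, 0.5]]
```

View pics/s7.png

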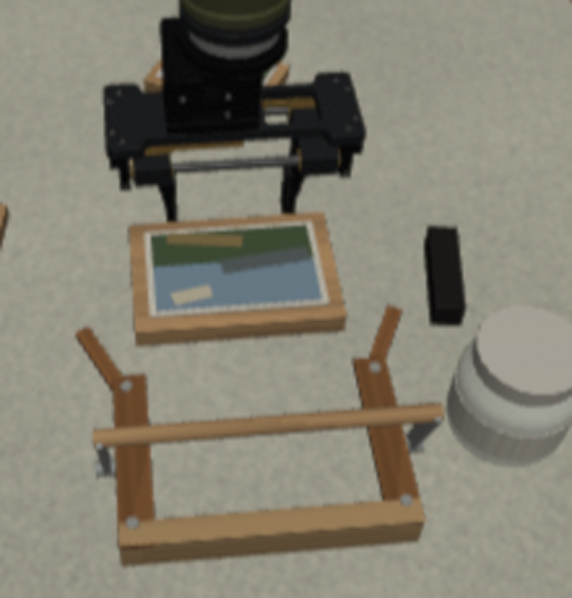

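The side view shows the panel squared up in front of the mouth, with its leading edge at (137,340)–(345,325) in the crop, centred between the guides. I'll push straight in.

```bash
python3 -m creep '[[[1,-9,0,0,0,0,0],[1,-18,-0.5,0,0,0,0],[1,-27,-1,0,0,0,0],[1,-36,-1.4,0,0,0,0],[1,-44,-1.8,0,0,0,0]]]';python3 -m creep '[[[1,-6,0,0,0,0,0],[1,-12,0,0,0,0,0],[1,-18,0,0,0,0,0],[1,-24,0,0,0,0,0],[1,-30,0,0,0,0,0]]]'; python3 - <<'E'
from h import *
from seg import quad
import cv2
go(L(C0,-64,0,9),C0[2]+np.pi/2,"home")
cv2.imwrite("pics/side8.png",ctrl.get_image("side")[:,:,::-1])
E
```

```text
time: 17.6
position: [0.5557, 0.0036, -0.0253]
tool_rot: [-2.42, -1.998, 0.005]
ft_force: [0.3, 2.7, -0.3]
grip_width: 1.001
time: 18.1
position: [0.5502, -0.0251, -0.0252]
tool_rot: [-2.42, -1.999, 0.005]
ft_force: [-0.9, 2.6, -0.8]
grip_width: 1.002
home [-84.5   0.1   1.8] [-0.004  0.001 -0.   ]
```

```bash
python3 -m creep '[[[1,-7,0,0,0,0,0],[1,-14,0,0,0,0,0],[1,-21,0,0,0,0,0],[1,-28,0,0,0,0,0],[1,-35,0,0,0,0,0]]]';python3 -m creep '[[[1,-7,0,0,0,0,0],[1,-14,0,0,0,0,0],[1,-21,0,0,0,0,0],[1,-28,0,0,0,0,0],[1,-35,0,0,0,0,0]]]'; python3 - <<'E'
from h import *
go(L(C0,-64,0,9),C0[2]+np.pi/2,"home")
E
```

```text
time: 18.65
position: [0.5438, -0.0596, -0.025]
tool_rot: [-2.42, -1.999, 0.004]
ft_force: [0.9, 1.5, -1.1]
grip_width: 1.002
time: 19.15
position: [0.5373, -0.0938, -0.025]
tool_rot: [-2.42, -1.999, 0.004]
ft_force: [0.9, 2.6, -1.0]
grip_width: 0.998
home [-14.6  -0.2   2. ] [-0.004  0.    -0.   ]
```

```bash
c(){ grep -E 'pos|force'; }; python3 -m creep '[[[1,-3,0,0,0,0,0],[1,-6,0,0,0,0,0],[1,-9,0,0,0,0,0],[1,-9,0,0,0,0,0]]]'|c;python3 -m creep '[[[1,-2,0,0,0,0,0],[1,-4,0,0,0,0,0],[1,-4,0,0,0,0,0]]]'|c;python3 -m creep '[[[1,-2,0,0,0,0,0],[1,-2,0,0,0,0,0]]]'|c;  python3 - <<'E'
from h import *
go(L(C0,-64,0,9),C0[2]+np.pi/2,"home")
E
```

```text
position: [0.5357, -0.1026, -0.0249]
ft_force: [0.0, 0.4, 0.6]
position: [0.5351, -0.1062, -0.0249]
ft_force: [0.8, 1.3, -0.9]
position: [0.5347, -0.1082, -0.0249]
ft_force: [-0.6, 0.7, -0.3]
home [-0.  -0.3  2.1] [-0.003  0.    -0.   ]
```

```bash
c(){ grep -E 'pos|force'; }; for i in 1; do python3 -m creep '[[[1,-2,0,0,0,0,0],[1,-2,0,0,0,0,0]]]'|c; python3 -m creep '[[[1,-2,0,0,0,0,0],[1,-2,0,0,0,0,0]]]'|c;python3 -m creep '[[[1,-2,0,0,0,0,0],[1,-2,0,0,0,0,0]]]'|c; done
```

```text
position: [0.5348, -0.109, -0.0248]
ft_force: [1.0, 4.3, -0.3]
position: [0.5348, -0.1091, -0.0248]
ft_force: [3.1, 8.7, 0.4]
position: [0.5348, -0.109, -0.0248]
ft_force: [3.3, 10.6, -0.8]
```

The panel stops firmly (about 11 N at no advance) with the tool at carrier x ≈ -65, as expected for home. I'll back off, rise, and go over behind the bail bar.

```bash
python3 -m creep '[[[1,15,0,0,0,0,0],[1,35,0,0,0,0,0],[1,35,0,-45,0,0,0],[1,35,0,-90,0,0,0],[1,35,0,-125,0,0,0]]]'; python3 - <<'E'
from h import *
go(L(C0,64,0,130),C0[2]+np.pi/2,"over")
E
```

```text
time: 21.15
position: [0.5409, -0.0808, 0.1024]
tool_rot: [-2.422, -2.001, 0.005]
ft_force: [-0.2, -0.0, -0.5]
grip_width: 1.001
over [-156.1   -1.1    8.7] [-0.002  0.002 -0.001]
```

```bash
python3 -m creep '[[[1,-40,0,0,0,0,0],[1,-80,0,0,0,0,0],[1,-120,0,0,0,0,0],[1,-156,-1,0,0,0,0],[1,-156,-1,0,0,0,0]]]'; python3 -m creep '[[[1,0,0,25,0,0,0],[1,0,0,50,0,0,0],[1,0,0,62,0,0,0],[1,0,0,62,0,0,0]]]'; python3 - <<'E'
from h import *
for th in(1.87,1.6,1.3,1.0,.8,.6):
    x=11-75*np.cos(th);z=18+75*np.sin(th);go(L(C0,x+17,0,z-16),C0[2]+np.pi/2,f"{th}")
E
```

```text
time: 21.65
position: [0.5069, -0.2406, 0.1004]
tool_rot: [2.431, 1.989, -0.011]
ft_force: [-1.2, 0.4, 0.3]
grip_width: 1.001
time: 22.05
position: [0.5081, -0.2319, 0.0362]
tool_rot: [-2.417, -1.998, 0.009]
ft_force: [-0.3, -0.3, -0.0]
grip_width: 0.996
1.87 [12.4  2.5 -1.5] [-0.008  0.001  0.   ]
1.6 [32.3  2.5 -4.9] [-0.008  0.001  0.   ]
1.3 [54.5  2.5 -2.2] [-0.008  0.001  0.   ]
1.0 [75.   2.6  7. ] [-0.008  0.001  0.   ]
0.8 [86.7  2.6 16.3] [-0.008  0.001  0.   ]
0.6 [96.4  2.7 27.7] [-0.008  0.001  0.   ]
```

```bash
c(){ grep -E 'pos|force'; }; python3 -m creep '[[[1,8,2,-2,-0.008,0,0],[1,16,2,-3,-0.008,0,0],[1,24,2,-4,-0.008,0,0],[1,32,2,-5,-0.008,0,0],[1,38,2,-5,-0.008,0,0]]]' |c; python3 -m creep '[[[1,7,0,1,0,0,0],[1,14,0,2,0,0,0],[1,21,0,5,0,0,0],[1,28,0,8,0,0,0],[1,36,0,12,0,0,0]]]'|c;  python3 -m creep '[[[1,6,0,4,0,0,0],[1,12,0,9,0,0,0],[1,18,0,15,0,0,0],[1,22,0,20,0,0,0],[1,22,0,20,0,0,0]]]'|c; python3 - <<'E'
from h import *
import cv2
cv2.imwrite("pics/side9.png",ctrl.get_image("side")[:,:,::-1]);cv2.imwrite("pics/top9.png",ctrl.get_image("top")[:,:,::-1])
for th in(.6,):
    x=11-75*np.cos(th);z=18+75*np.sin(th);go(L(C0,x+17,0,z-16),C0[2]+np.pi/2,f"{th}")
E
```

```text
position: [0.5202, -0.195, 0.0441]
ft_force: [0.6, -1.9, 1.6]
position: [0.5257, -0.1595, 0.0305]
ft_force: [0.4, -1.7, 1.0]
position: [0.5296, -0.1375, 0.0099]
ft_force: [0.3, -0.1, 0.1]
0.6 [ 0.2 -1.2  2.3] [ 0.003 -0.     0.   ]
```

```bash
cat > bail.py <<'E'
from h import *
import cv2,sys
def samp(img,cam,th,ys):
    x=11-75*np.cos(th);z=18+75*np.sin(th)
    p=np.array([proj(cam,L(C0,x,y,z)) for y in ys],np.float32)
    return cv2.remap(img,p[:,0].reshape(1,-1),p[:,1].reshape(1,-1),cv2.INTER_LINEAR)[0].astype(float)
ys=np.r_[-105:-98:2,-70:-62:2,-20:20:4,62:70:2,98:105:2] if len(sys.argv)<3 else np.r_[-106:-99,99:106]
def scan(n):
  for cam in("side","top"):
    ref=np.median(samp(cv2.imread(f"pics/{cam}0.png"),cam,1.87,ys),0)
    im=cv2.imread(f"pics/{cam}{n}.png")
    sc=[(round(float(np.median(np.abs(samp(im,cam,t,ys)-ref).max(1))),1),round(float(t),2)) for t in np.arange(-.1,2.2,.05)]
    print(cam,ref,sorted(sc)[:6])
if __name__=="__main__":
    for n in sys.argv[1].split(","):scan(n)
E
python3 bail.py 0,9; python3 bail.py 0,9 e
```

```text
side [ 71.5 103.  129. ] [(6.5, 1.8), (7.0, 1.85), (20.0, 1.9), (46.5, 1.75), (47.5, 1.95), (53.0, 0.4)]
top [33. 57. 82.] [(3.0, 1.9), (4.0, 1.85), (18.5, 1.8), (21.5, 2.15), (24.0, 1.95), (28.0, 2.1)]
side [ 71.5 103.  129. ] [(20.5, 1.45), (30.5, 1.5), (39.5, 1.4), (49.2, 2.0), (50.8, 1.95), (53.0, 1.0)]
top [33. 57. 82.] [(5.0, 2.15), (17.0, 2.1), (23.0, 2.0), (29.0, 2.05), (33.0, 1.95), (48.0, 1.9)]
side [ 76.5 107.  134.5] [(6.2, 1.85), (8.5, 1.8), (20.5, 1.9), (35.5, 0.4), (36.0, 0.0), (36.0, 0.05)]
top [35. 60. 85.] [(3.0, 1.9), (5.5, 1.85), (20.5, 1.95), (22.5, 1.8), (29.5, 0.2), (29.5, 0.25)]
side [ 76.5 107.  134.5] [(27.0, 0.0), (27.5, -0.05), (28.0, 0.05), (30.2, -0.1), (30.2, 0.1), (37.0, 0.15)]
top [35. 60. 85.] [(39.5, 2.15), (41.0, 2.0), (41.5, 2.05), (42.5, 1.95), (43.5, 2.1), (47.0, 1.9)]
```

```bash
cat > b2.py <<'E'
from bail import *
def one(n):
  for cam in("side","top"):
    for Y in(np.r_[-106:-98],np.r_[-72:-60],np.r_[-30:30:5],np.r_[60:72],np.r_[98:106]):
        ref=np.median(samp(cv2.imread(f"pics/{cam}0.png"),cam,1.87,Y),0);im=cv2.imread(f"pics/{cam}{n}.png")
        sc=[(round(float(np.median(np.abs(samp(im,cam,t,Y)-ref).max(1)))),round(float(t),2)) for t in np.arange(-.1,2.2,.05)]
        print(cam,Y[0],[(a,b) for a,b in sc if a<22])
if __name__=="__main__":one(sys.argv[1])
E
python3 b2.py 9
```

```text
side -106 []
side -72 [(9, 1.45)]
side -30 [(8, 0.3), (4, 0.35), (8, 0.4), (10, 0.45), (6, 0.5), (5, 0.55), (6, 0.6), (6, 0.65), (6, 0.7), (4, 0.75), (9, 0.8), (10, 0.85), (4, 0.9), (7, 0.95)]
side 60 [(14, 1.25)]
side 98 []
top -106 []
top -72 [(8, 2.1), (5, 2.15)]
top -30 [(16, 2.0), (16, 2.1), (4, 2.15)]
top 60 [(10, 2.15)]
top 98 []
```

```bash
python3 -m creep '[[[1,-8,0,0,0,0,0],[1,-10,0,-30,0,0,0],[1,-10,0,-75,0,0,0],[1,-10,0,-120,0,0,0],[1,-10,0,-125,0,0,0]]]'|grep -E 'pos|force'; python3 - <<'E'
from h import *
import cv2
for n in("side","top"):cv2.imwrite(f"pics/{n}10.png",ctrl.get_image(n)[:,:,::-1])
E
python3 b2.py 10
```

```text
position: [0.5316, -0.1504, 0.1426]
ft_force: [-0.4, -0.0, -0.1]
side -106 []
side -72 [(8, 0.3), (2, 0.35), (9, 0.4), (17, 0.45), (19, 0.8), (12, 0.85), (3, 0.9), (8, 0.95), (10, 1.45)]
side -30 [(8, 0.3), (4, 0.35), (12, 0.4), (18, 0.45), (19, 0.8), (14, 0.85), (6, 0.9), (7, 0.95)]
side 60 [(18, 0.25), (6, 0.3), (5, 0.35), (14, 0.4), (19, 0.45), (21, 0.8), (16, 0.85), (8, 0.9), (6, 0.95), (18, 1.0), (14, 1.25)]
side 98 [(21, 0.2), (18, 0.25), (9, 0.3), (6, 0.35), (14, 0.4), (21, 0.45)]
top -106 []
top -72 []
top -30 []
top 60 []
top 98 []
```

The bar reads θ ≈ 0.35 at all sampled points, so it is well past the mouth and about 44 mm high. Now I press it down from above.

```bash
python3 - <<'E'
from h import *
go(L(C0,-68,0,70),C0[2]+np.pi/2,"above bar")
go(L(C0,-68,0,22),C0[2]+np.pi/2,"down")
E
```

```text
above bar [ 45.4  -3.3 104. ] [ 0.008 -0.    -0.001]
down [ 45.4  -3.7 152. ] [ 0.008 -0.    -0.001]
```

```bash
c(){ grep -E 'pos|force'; }; python3 -m creep '[[[1,45,-3,0,0.008,0,0],[1,45,-3,40,0.008,0,0],[1,45,-3,80,0.008,0,0],[1,45,-3,104,0.008,0,0],[1,45,-3,104,0.008,0,0]]]'|c; python3 -m creep '[[[1,0,0,6,0,0,0],[1,0,0,12,0,0,0],[1,0,0,18,0,0,0],[1,0,0,24,0,0,0],[1,0,0,30,0,0,0]]]'|c;python3 -m creep '[[[1,0,0,4,0,0,0],[1,0,0,8,0,0,0],[1,0,0,12,0,0,0],[1,0,0,12,0,0,0]]]'|c; python3 - <<'E'
from h import *
go(L(C0,-68,0,22),C0[2]+np.pi/2,"down")
E
```

```text
position: [0.5289, -0.1028, 0.0267]
ft_force: [0.1, 0.6, 0.0]
position: [0.5356, -0.0952, 0.0036]
ft_force: [-0.6, 18.0, 6.2]
position: [0.5359, -0.0925, -0.0091]
ft_force: [2.3, 19.1, 0.7]
down [-11.7   1.4   4.8] [-0.003 -0.013  0.004]
```

The fingers slid off the front of the bar and are pushing +y at 18–19 N. I'll rise and re-measure the bail.

```bash
python3 -m creep '[[[1,10,0,0,0,0,0],[1,10,0,-40,0,0,0],[1,10,0,-85,0,0,0],[1,10,0,-130,0,0,0],[1,10,0,-140,0,0,0]]]'|grep -E 'pos|force'; python3 - <<'E'
from h import *
import cv2
for n in("side","top"):cv2.imwrite(f"pics/{n}11.png",ctrl.get_image(n)[:,:,::-1])
go(L(C0,-60,0,80),C0[2]+np.pi/2,"above")
E
python3 b2.py 11
python3 - <<'E'
import cv2,numpy as np
a,b=[cv2.imread(f"pics/side{k}.png")[120:320,220:420] for k in(10,11)]
cv2.imwrite("pics/s11.png",np.hstack([cv2.resize(x,(400,400),interpolation=cv2.INTER_CUBIC) for x in(a,b)]))
E
```

```text
position: [0.5403, -0.0953, 0.1369]
ft_force: [0.7, -1.3, -0.6]
above [-18.   -1.4  89.1] [ 0.003 -0.001 -0.001]
side -106 [(10, 0.35), (9, 0.4), (15, 0.45), (18, 0.8), (13, 0.85), (17, 0.9)]
side -72 [(14, 0.0), (2, 0.05), (20, 0.1), (16, 1.15), (6, 1.2), (4, 1.45)]
side -30 [(16, 0.0), (12, 0.05), (20, 0.2), (16, 0.25), (15, 1.0), (6, 1.2), (20, 1.45)]
side 60 [(16, 0.0), (4, 0.05), (19, 0.1), (16, 0.2), (11, 0.25), (12, 1.0), (15, 1.05), (18, 1.15), (6, 1.2)]
side 98 [(6, 0.05), (18, 0.1)]
top -106 [(18, 2.15)]
top -72 [(12, 2.1), (4, 2.15)]
top -30 [(8, 2.15)]
top 60 [(19, 1.45), (18, 1.5), (19, 1.55), (19, 1.6), (19, 1.65), (19, 1.7), (18, 1.75), (18, 1.8), (19, 1.85), (19, 1.9), (19, 1.95), (18, 2.0), (19, 2.05), (18, 2.1), (7, 2.15)]
top 98 [(20, 1.4)]
```

The bar now reads θ ≈ 0.05 and was at 0.35 before. I'll press straight down on it with the fingers centred at x ≈ -62.

```bash
c(){ grep -E 'pos|force'; }; python3 -m creep '[[[1,-16,-1,0,0,0,0],[1,-16,-1,40,0,0,0],[1,-16,-1,80,0,0,0],[1,-16,-1,110,0,0,0],[1,-16,-1,125,0,0,0]]]'|c; python3 -m creep '[[[1,0,0,4,0,0,0],[1,0,0,8,0,0,0],[1,0,0,12,0,0,0],[1,0,0,15,0,0,0],[1,0,0,15,0,0,0]]]'|c; python3 - <<'E'
from h import *
go(L(C0,-62,0,22),C0[2]+np.pi/2,"down")
E
```

```text
position: [0.5276, -0.1092, 0.0004]
ft_force: [0.2, 0.5, -0.3]
position: [0.5323, -0.1093, -0.0093]
ft_force: [0.1, -0.6, -0.2]
down [-0.5  1.8  4.7] [-0.002 -0.    -0.   ]
```

```bash
c(){ grep -E 'pos|force'; }; for i in 1; do python3 -m creep '[[[1,0,0,2,0,0,0],[1,0,0,2,0,0,0]]]'|c;python3 -m creep '[[[1,0,0,1.5,0,0,0],[1,0,0,1.5,0,0,0]]]'|c;python3 -m creep '[[[1,0,0,1.5,0,0,0],[1,0,0,1.5,0,0,0]]]'|c; done
```

```text
position: [0.532, -0.1094, -0.0116]
ft_force: [1.3, -0.1, 0.2]
position: [0.5316, -0.1094, -0.0135]
ft_force: [0.1, -0.1, 1.8]
position: [0.5318, -0.1094, -0.0145]
ft_force: [-0.5, 1.1, 5.0]
```

```bash
c(){ grep -E 'pos|force'; }; python3 -m creep '[[[1,0,0,2,0,0,0],[1,0,0,2,0,0,0],[1,0,0,2,0,0,0]]]'|c;python3 -m creep '[[[1,0,0,1.5,0,0,0],[1,0,0,1.5,0,0,0]]]'|c; python3 -m creep '[[[1,20,0,-10,0,0,0],[1,40,0,-50,0,0,0],[1,60,0,-100,0,0,0],[1,100,0,-150,0,0,0],[1,140,0,-160,0,0,0]]]'|c;python3 -m creep '[[[1,50,0,0,0,0,0],[1,80,0,0,0,0,0],[1,80,0,0,0,0,0]]]'|c; python3 - <<'E'
from h import *
import cv2
for n in("side","top"):cv2.imwrite(f"pics/{n}12.png",ctrl.get_image(n)[:,:,::-1])
a=cv2.imread("pics/side12.png")[130:330,220:420];b=cv2.imread("pics/top12.png")[140:290,280:430]
b=np.clip(255*(b/255.)**.6,0,255).astype('uint8')
cv2.imwrite("pics/f12.png",np.hstack([cv2.resize(x,(400,400),interpolation=cv2.INTER_CUBIC) for x in(a,b)]))
E
python3 b2.py 12|grep side
```

```text
position: [0.5319, -0.1094, -0.015]
ft_force: [-5.4, 1.3, 15.9]
position: [0.532, -0.1094, -0.0152]
ft_force: [-8.8, 2.6, 24.9]
position: [0.5589, 0.0202, 0.1427]
ft_force: [1.8, 0.0, 0.8]
position: [0.5718, 0.1077, 0.1381]
ft_force: [-0.7, 0.3, -0.0]
side -106 [(19, 0.1)]
side -72 [(19, -0.1), (3, -0.05), (12, 0.0), (10, 0.05), (15, 0.1), (11, 1.15), (11, 1.2), (10, 1.25), (12, 1.3), (20, 1.35), (16, 1.4), (9, 1.45), (18, 1.5)]
side -30 [(10, -0.1), (8, -0.05), (10, 0.0), (5, 0.05), (16, 0.1), (10, 1.15), (8, 1.2), (14, 1.25), (2, 1.3), (17, 1.35), (6, 1.45), (20, 1.5)]
side 60 [(20, -0.1), (2, -0.05), (6, 0.0), (3, 0.05), (16, 0.1), (10, 1.15), (5, 1.2)]
side 98 []
```

View pics/f12.png

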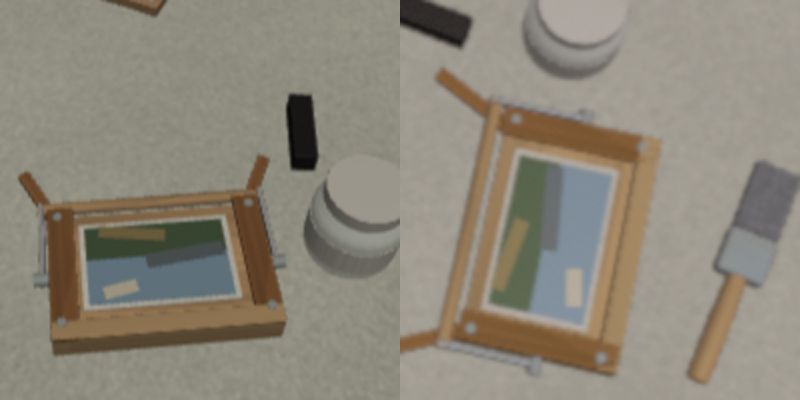

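The final views show the panel against the back block and the bail bar across the mouth with a small gap to the panel's edge. The tub, block and brush are where they were. Handing in.

```bash
python3 -c "
from bench import ctrl
s=ctrl.get_state();print(s['time'],s['ft_force']);print(ctrl.close_job())"
```

```text
29.25 [ 0.58032711 -0.16559958  0.28938172]
the job is handed in; nothing more can be done
None
```

The picture is put away. I squared the panel up by its side edge, then pushed it by its trailing edge into the carrier. I then swept the bail forward and pressed it down across the mouth. The job was handed in at 29 s with the arm clear.

**Checks that passed:**
- **Panel home:** the push stopped firmly, reaching about 11 N with no advance at the place expected for home. The last pictures show it against the back block.
- **Bail closed:** its bar lies across the mouth, and pressing on top met a hard stop at about 21–22 mm, as expected for closed. The force rose to about 25 N with under 1 mm of movement.
- **Bystanders:** the tub, brush and charcoal block look unmoved in the last pictures.

**What went wrong or disagreed:**
- **Tool height:** the true fingertip height was about 36 mm above the reported one. My first side push therefore passed over the panel, with no change in force and no panel movement. By the measured offset the tips were about 45 mm up, above the picture. I found the offset by touching the table behind the panel, pressing up to 34 N there.
- **Bail press:** the fingers slid off the front of the bar on the first press, pushing sideways at about 19 N. I re-measured and pressed again successfully.
- **Bail angle:** the image-based reading near closed (-0.05 to 0.05 rad) was ambiguous, so the touch check is the better evidence.

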